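Make up an embedding kit and a slide kit

ROBOT

A 6-joint arm with a two-finger parallel gripper is mounted at the origin on a cart in front of the work surface, level with it; the furniture and walls round the work are solid. World frame = base frame: x ahead of the robot, y to its left, z up, the work surface at z = 0. Lengths are in mm, angles in degrees, forces in N, time in s.
With the tool pointing down it reaches from about 300 to 850 mm from the base axis. Payload 4.2 kg.
Tool frame: the origin (TCP) lies on the centre line of the jaws, within the pads' length; the fingertips stand 14 mm ahead of it and the grasp point (between the pads) lies 5 mm behind it; z points along the fingers, y is the line along which they close (so a half turn about z gives the same grasp; the last joint's range is limited). The gripper opens to 91 mm and grips with 3 to 60 N. Pads are 32 mm wide; open, the fingers measure 118 mm over their backs; the gripper's body (76 mm by 178 mm) begins 60 mm behind the grasp point.
Start: joints at [73.109, 18.312, 89.639, -0, 72.044, -1.146], TCP at [156.03, 553.44, 227.976] pointing down, gripper open.
Joint ranges: [-177.97, 177.97], [-48.28, 115.42], [12.27, 149.76], [-77.06, 257.06], [2.81, 150.46], [-146.56, 146.56]. Speed limits (degrees/s): [147.25, 147.25, 180, 180, 180, 180].

INTERFACE

Orientations are given as [roll, pitch, yaw] about the fixed x, y, z axes, in that order (R = Rz(yaw) Ry(pitch) Rx(roll)).
In Python, from workcell import env gives the robot as it stands.
- The arm moves only by the tool arm_command, never from a script. Its argument "motion" is a list of rows, each an object with "offset": the shift along the tool's x, y, z in m, a list of three; "spin": the turn about the tool's z in rad. In form: [{"offset": [tx, ty, tz], "spin": spin}, ...]. A call has 1 to 5 rows; each row shifts and turns the commanded pose from where the row before left it, along the tool's axes as they then stand; what a row does not reach is not made up. A row lasts 1/8 s, in which the tool goes at most 62.5 mm and 10.7 degrees, less where a joint would pass 70% of its speed; a pose out of reach is approached as far as the arm can. A call with a gripper value outside its range is refused whole. "jaw" is the finger opening in m, from 0 to 0.0912, set as the call begins (left out, the last holds). The fingers move at their own pace and stop on an object; "newtons" is the grip in N (left out, the last holds). Time passes only in rows, so rows that do not move let the fingers close. It gives the time, the measured TCP pose, the force, the opening and the grip force at its end, in the units of the state.
- env.state(): the state, without advancing time (a new reading comes with each control period).
- env.grab_frame(name): name is "scene" or "top" or "wrist"; returns (picture, depth): 400x640x3 uint8, blue, green, red; 400x640 float32, mm along the optical axis (not along the pixel's ray), 0 where there is no reading.
- env.camera_model(name): a dict with "fx", "fy", "cx", "cy" (pixels), "k1" (the pictures are not rectified: a ray, as slopes to the right and down, at radius r is drawn at 1 + k1 r^2 times it, then the intrinsics apply), "eye" and "rotation" of the camera in the world; the wrist camera has in their place "hand_eye" (4x4, takes a point from camera to tool coordinates, whose origin is the TCP and whose axes are the flange's). Camera axes: x right, y down, z forward; pixel columns grow to the right and rows downward; lengths in mm; the calibration is good to about 2 mm. A picture is of the moment at which its call begins: read the wrist's pose just before it. camera_model takes no time and is no camera call.
- env.job_done(): hands the job in; it is judged then, once.
Trained networks look in the newest picture that a camera, given by its name, has taken for a name from the list of things; names that differ only in an ending like _2 or _b are one class to them, and where a whole thing is asked for, a point or a joint stands for the part that bears it (a point fixed in the world has none). Each returns a list of dicts, best first, with "score" (0 to 1); they miss things now and then, are a little off and sometimes report something else, mostly with a low value. They report only what shows in the picture. A call takes as long as a camera call. They do not tell look-alikes from the thing itself.
- env.boxes_of(camera, target): "bbox" ([left, top, right, bottom] in pixels, round what is visible of it).
- env.pinpoint(camera, target): "location" ([column, row] in pixels: a listed point, or the origin of a listed thing).
The state is a dict: "time_s": time; "qpos": joint angles; "qvel": joint speeds; "effort": joint torques, N m; "ee_pos": TCP position; "ee_rot": TCP orientation; "force": force on the tool from outside, world axes, zero at the start; "torque": the same for the moment, N m; "gripper_width": finger opening in mm; "gripper_force": force on a finger pad.
Only numpy, scipy, OpenCV 4.12 (cv2) and the standard library are available. Lean on these libraries where they do the work, as an engineer would, in place of code of your own. Each camera call takes 0.05 s, during which the arm holds its last target. There are 200 camera calls.

TASK

Make up two kits from the stock on the bench. Embedding kit, in the square tray: lay both steel L-pieces flat on the tray floor, square with the tray and turned so that their open angles face each other and they form a rectangular frame, and stand the dropping bottle upright on the floor inside that frame. Slide kit, in the divided tray: lay the marker in the narrow compartment and the small coverslip carton flat in the wide compartment; do not tip the bottle over on the way.

Things in the scene. Friction and masses are not known exactly. Their poses are not given: they have to be found in the camera images.
- kit_square: Grey square tray, no divider, fixed. Origin: centre of its underside, on the bench; axes along its sides. 126 mm square, inside 120; floor 3 mm; walls 3 mm, tops 10 mm up. About 10 mm of room all round if the large L is at x -4, y -13 mm (turned as the tray), the small L at 10, 19 (turned half round), the bottle at 4, 4; or all that turned by quarters. Put the bottle in last.
- kit_divided: Grey oblong tray with a divider, fixed. Origin: centre of its underside, on the bench. Outside 105 mm (its x) by 146 mm (its y); floor 3 mm; walls and divider 3 mm thick, tops 10 mm above the bench. Narrow compartment 36 x 140 mm, centred at x = -31.5 mm, y = 0; wide compartment 60 x 140 mm, centred at x = 19.5 mm, y = 0.
- l_broad_center (a point): The larger steel L-piece, legs 26 mm broad: 92 mm (its x) by 74 mm (its y) overall, 20 mm high, about 0.25 kg. Origin at the middle of its bounding rectangle, half-way up. Long leg along its x on the -y side, short leg along its y on the -x side: corner at (-x, -y), open angle to +x, +y. Middle line of the long leg: y = -24 mm.
- l_narrow_center (a point): The smaller steel L-piece, legs 18 mm broad: 80 mm (its x) by 62 mm (its y) overall, 20 mm high, about 0.14 kg. Origin at the middle of its bounding rectangle, half-way up. Long leg along its x on the -y side, short leg along its y on the -x side: corner at (-x, -y), open angle to +x, +y. Middle line of the long leg: y = -22 mm.
- bottle_center (a point): Small amber dropping bottle with black rubber bulb, standing upright, 36 mm diameter up to 60 mm above its foot, then a 24 mm collar to 73 mm and a 16 mm bulb to the top at 104 mm; about 0.085 kg. Origin on its axis, half-way up (52 mm above its foot).
- carton_center (a point): Small blue and white coverslip carton lying flat, 40 mm (its x) by 62 mm (its y) by 24 mm high, 0.05 kg. Origin at its centre. It fits into the wide compartment only with its 62 mm length along the tray's y.
- pen_center (a point): Marker with white barrel and red cap, lying on the bench, 15 mm wide (its x), 122 mm long (its y), 17 mm high with clip (barrel 15 mm); does not roll; 0.018 kg. Origin at its centre. Either end may point either way.
There are look-alikes about, which are no part of the job. Leave any black look-alike of the part that bears l_narrow_center alone.

How it is judged (in metres and radians):
At the end, for the whole second after the job is handed in: Both L-pieces lie flat on the square tray's floor within 36 mm of its centre, within 0.2 rad of its sides, open angles facing, the bottle upright on the floor inside both; the marker lies in the narrow, the carton flat in the wide compartment of the divided tray; all released and at rest (horizontal distance between each of l_broad_center, l_narrow_center and kit_square below 0.036 m and height (world z) of each of l_broad_center, l_narrow_center below 0.017 m and angle between each of l_broad_center, l_narrow_center, bottle_center, pen_center, carton_center's own z axis and vertical below 0.08 rad and (angle between the x axis of l_broad_center and the x axis of kit_square, either way round below 0.2 rad or angle between the x axis of l_broad_center and the y axis of kit_square, either way round below 0.2 rad) and (angle between the x axis of l_narrow_center and the x axis of kit_square, either way round below 0.2 rad or angle between the x axis of l_narrow_center and the y axis of kit_square, either way round below 0.2 rad) and angle between the x axis of l_broad_center and the x axis of l_narrow_center, either way round below 0.3 rad and y of l_narrow_center in the frame of l_broad_center above 0.005 m and y of l_broad_center in the frame of l_narrow_center above 0.005 m and horizontal distance between bottle_center and kit_square below 0.035 m and height (world z) of bottle_center below 0.059 m and x of bottle_center in the frame of l_broad_center above -0.006 m and y of bottle_center in the frame of l_broad_center above 0.003 m and x of bottle_center in the frame of l_narrow_center above -0.008 m and y of bottle_center in the frame of l_narrow_center above 0.001 m and x of pen_center in the frame of kit_divided between -0.045 and -0.018 m and y of pen_center in the frame of kit_divided between -0.014 and 0.014 m and height (world z) of pen_center below 0.0155 m and angle between the y axis of pen_center and the y axis of kit_divided, either way round below 0.2 rad and x of carton_center in the frame of kit_divided between 0.005 and 0.034 m and y of carton_center in the frame of kit_divided between -0.042 and 0.042 m and height (world z) of carton_center below 0.019 m and linear speed of each of l_broad, l_narrow, bottle, carton, pen below 0.02 m/s); the robot touches nothing.
It fails at once if the bottle is tipped over (angle between bottle_center's own z axis and vertical above 0.7 rad).
It also fails if it takes over 125 s, if anything falls off the work surface, if the arm or the gripper's body presses on something with over 40 N, if the wrist force passes 120 N, or if a joint passes its speed limit or range.

## Working session

There is one attempt and no reset: what is moved stays moved. The work goes in short steps, Python scripts to look and compute and a tool call to move; the robot and the scene stay as the last step left them, time stands still between calls to the robot, and variables do not carry over. Pictures are saved under pics/ and viewed, at most 20 in all, crops included, and the job is handed in when it is done.

Besides the shell and the picture viewer there is one more tool, called after ">>>" as name(argument=value, ...) on one line, values as JSON. arm_command: Moves the arm, as the interface text tells. Its arguments: {"type":"object","properties":{"motion":{"type":"array"},"jaw":{"type":"number"},"newtons":{"type":"number"}},"required":["motion"]}

```bash
mkdir -p pics; ls; cat > h.py <<'E'
import numpy as np, cv2
from scipy.spatial.transform import Rotation as R
from workcell import env
def cam(name, st=None):
    m=env.camera_model(name)
    if name=="wrist":
        st=st or env.state()
        T=np.eye(4);T[:3,:3]=R.from_euler('xyz',st['ee_rot'],degrees=True).as_matrix();T[:3,3]=st['ee_pos']
        M=T@np.array(m['hand_eye']); m['eye']=M[:3,3]; m['rotation']=M[:3,:3]
    m['rotation']=np.array(m['rotation']).reshape(3,3); m['eye']=np.array(m['eye'])
    return m
def slopes(m,uv):
    uv=np.atleast_2d(np.array(uv,float)); d=np.c_[(uv[:,0]-m['cx'])/m['fx'],(uv[:,1]-m['cy'])/m['fy']]
    s=d.copy()
    for _ in range(15): s=d/(1+m['k1']*(s**2).sum(1,keepdims=True))
    return s
def onplane(m,uv,z):
    s=slopes(m,uv); r=np.c_[s,np.ones(len(s))]@m['rotation'].T
    t=(z-m['eye'][2])/r[:,2]
    return m['eye']+r*t[:,None]
def cloud(m,dep):
    h,w=dep.shape; v,u=np.mgrid[:h,:w]
    s=slopes(m,np.c_[u.ravel(),v.ravel()]); d=dep.ravel()[:,None]
    return ((np.c_[s,np.ones(len(s))]*d)@m['rotation'].T+m['eye']).reshape(h,w,3)
def topmap(img,m,z,x0,x1,y0,y1,s=1.0):
    # rectified map of plane z: rows: x from x1 down to x0, cols: y from y1 (left) to y0
    xs=np.arange(x1,x0,-1/s); ys=np.arange(y1,y0,-1/s)
    Y,X=np.meshgrid(ys,xs); P=np.stack([X,Y,np.full_like(X,z)],-1)
    q=(P-m['eye'])@m['rotation']; a=q[...,:2]/q[...,2:]
    a=a*(1+m['k1']*(a**2).sum(-1,keepdims=True))
    return cv2.remap(img,(a[...,0]*m['fx']+m['cx']).astype(np.float32),(a[...,1]*m['fy']+m['cy']).astype(np.float32),cv2.INTER_LINEAR)
E
python3 - <<'E'
from h import *
st=env.state(); print(st)
for n in ("scene","top"):
    im,d=env.grab_frame(n); cv2.imwrite(f"pics/{n}0.png",im); m=cam(n); print(n,m['eye'].round(),m['rotation'].round(2).tolist(),m['fx'],m['k1'])
    np.savez(f"{n}0.npz",im=im,d=d)
    if n=="top":
        for t in ["kit_square","kit_divided","l_broad_center","l_narrow_center","bottle_center","carton_center","pen_center"]:
            for r in env.pinpoint(n,t)[:4]: print(t,round(r['score'],2),np.round(r['location']),onplane(m,r['location'],10).round()[0])
print(env.camera_model("wrist"))
E
```

```text
pics
{'time_s': 0.0, 'qpos': array([ 7.31074026e+01,  1.83526866e+01,  8.97076807e+01, -9.96964722e-04,
        7.20434558e+01, -1.14518545e+00]), 'qvel': array([-0.06948636, -0.03609096, -0.03915378, -0.00432884, -0.01627379,
        0.04682292]), 'effort': array([ 1.89149391e-04, -4.12471497e+01, -2.31970704e+01,  7.26867118e-02,
        4.57176380e-02, -1.53705291e-04]), 'ee_pos': array([155.90863876, 552.95210812, 227.10114323]), 'ee_rot': array([-1.79896179e+02, -1.12734608e-03,  1.64252895e+02]), 'force': array([ 0.64929349, -0.21618407, -0.32165721]), 'torque': array([-0.01294906,  0.06188621,  0.05230014]), 'gripper_force': 0.0, 'gripper_width': 91.45409850753285}Traceback (most recent call last):
  File "<stdin>", line 4, in <module>
  File "h.py", line 10, in cam
    m['rotation']=np.array(m['rotation']).reshape(3,3); m['eye']=np.array(m['eye'])
                  ~~~~~~~~~~~~~~~~~~~~~~~~~~~~~~~^^^^^
ValueError: cannot reshape array of size 3 into shape (3,3)
```

```bash
python3 - <<'E'
s=open('h.py').read()
s=s.replace("m['rotation']=np.array(m['rotation']).reshape(3,3); m","r=np.array(m['rotation'],float); m['rotation']=r if r.size==9 else R.from_euler('xyz',r,degrees=True).as_matrix(); m")
open('h.py','w').write(s)
E
python3 - <<'E'
from h import *
for n in ("scene","top"):
    im,d=env.grab_frame(n); cv2.imwrite(f"pics/{n}0.png",im); m=cam(n); print(n,m['eye'].round(),env.camera_model(n)['rotation'],m['rotation'].round(2).tolist(),m['fx'],m['k1'])
    np.savez(f"{n}0.npz",im=im,d=d)
    if n=="top":
        for t in ["kit_square","kit_divided","l_broad_center","l_narrow_center","bottle_center","carton_center","pen_center"]:
            for r in env.pinpoint(n,t)[:4]: print(t,round(r['score'],2),np.round(r['location']),onplane(m,r['location'],10).round()[0])
print(env.camera_model("wrist"), env.state()['time_s'])
E
```

```text
scene [-1007.   958.  1014.] [-118.44451488   -0.97276094 -115.42700111] [[-0.43, -0.44, 0.79], [-0.9, 0.19, -0.38], [0.02, -0.88, -0.48]] 452.5620262164573 0.009479082269243629
top [ 451.  184. 1241.] [-1.77046027e+02  1.03844565e-01 -9.04171048e+01] [[-0.01, -1.0, 0.05], [-1.0, 0.01, 0.0], [-0.0, -0.05, -1.0]] 362.0846072343309 -0.041408133602971395
kit_square 0.93 [406. 201.] [503. -96.  10.]
kit_divided 0.93 [342. 198.] [516. 123.  10.]
l_broad_center 0.94 [457. 169.] [ 612. -273.   10.]
l_narrow_center 0.5 [286. 219.] [446. 315.  10.]
l_narrow_center 0.49 [255. 154.] [667. 421.  10.]
bottle_center 0.59 [349. 147.] [690.  99.  10.]
carton_center 0.73 [296. 169.] [616. 280.  10.]
pen_center 0.65 [472. 218.] [ 441. -320.   10.]
{'fx': 295.682837830134, 'fy': 295.682837830134, 'cx': 317.481009347596, 'cy': 201.9378642428868, 'k1': -0.03975013031900237, 'hand_eye': array([[-2.62912044e-04, -9.58193199e-01, -2.86121870e-01,
         8.26789199e+01],
       [ 9.99998946e-01,  1.56565324e-04, -1.44320179e-03,
         4.27474923e-01],
       [ 1.42766291e-03, -2.86121947e-01,  9.58192148e-01,
        -1.55565080e+02],
       [ 0.00000000e+00,  0.00000000e+00,  0.00000000e+00,
         1.00000000e+00]])} 0.5
```

View pics/top0.png

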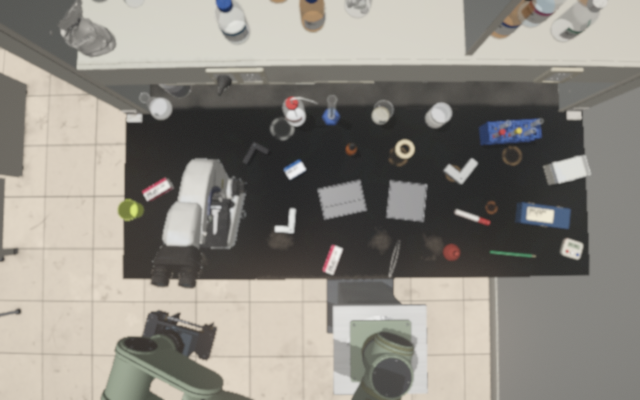

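View pics/scene0.png

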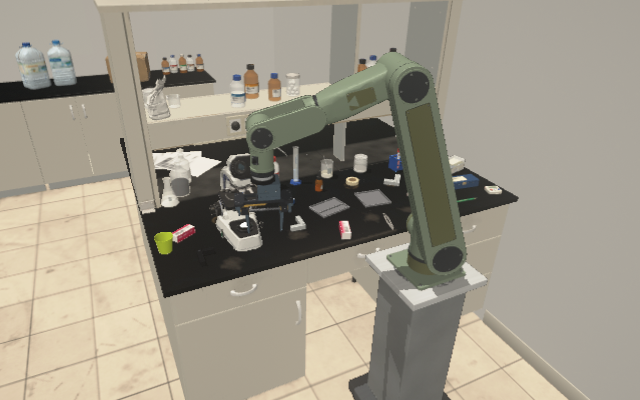

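```bash
cat >> h.py <<'E'
def plan(target,yaw,frm=None):
    """total tool-frame offset after spinning first to yaw"""
    st=env.state(); p,y=(st['ee_pos'],st['ee_rot'][2]) if frm is None else frm
    dy=(yaw-y+180)%360-180
    Rm=R.from_euler('xyz',[180,0,yaw],degrees=True).as_matrix()
    off=Rm.T@(np.array(target)-p)
    print("spin(rad) %.4f  offset(m) %s"%(-np.radians(dy),(off/1000).round(4)), "min rows",int(np.ceil(max(abs(dy)/10.7,np.linalg.norm(off)/62.5))))
E
python3 - <<'E'
from h import *
z=np.load("top0.npz"); m=cam("top"); P=cloud(m,z['d']).reshape(-1,3)[z['d'].ravel()>0]
# coarse max-height grid
xs=np.arange(240,860,40); ys=np.arange(760,-560,-40)
print("y   ",ys[:].tolist())
for x in xs[::-1]:
    row=[]
    for y in ys:
        k=(abs(P[:,0]-x)<20)&(abs(P[:,1]-y)<20); row.append(int(P[k,2].max()) if k.any() else -1)
    print(x,row)
E
```

```text
y    [760, 720, 680, 640, 600, 560, 520, 480, 440, 400, 360, 320, 280, 240, 200, 160, 120, 80, 40, 0, -40, -80, -120, -160, -200, -240, -280, -320, -360, -400, -440, -480, -520]
840 [503, 547, 387, 386, 388, 387, 387, 387, 387, 386, 387, 386, 386, 385, 386, 387, 386, 387, 385, 387, 385, 386, 386, 617, 593, 388, 386, 387, 386, 386, 387, 386, 387]
800 [383, 382, 379, 386, 382, 374, 381, 386, 380, 384, 384, 382, 354, 360, 334, 345, 11, 6, 381, 375, 387, 365, 370, 324, 382, 383, 371, 333, 386, 380, 374, 384, 366]
760 [6, 6, 8, 5, 8, 6, 6, 6, 349, 6, 8, 123, 131, 115, 7, 14, 6, 7, 6, 81, 81, 6, 6, 84, 88, 84, 6, 6, 74, 116, 76, 72, 115]
720 [6, 7, 6, 7, 5, 6, 7, 6, 23, 24, 6, 7, 6, 5, 6, 5, 6, 6, 6, 7, 6, 25, 21, 7, 5, 8, 6, 6, 127, 125, 125, 115, 78]
680 [5, 6, 8, 5, 6, 6, 6, 6, 24, 26, 24, 7, 8, 8, 6, 6, 95, 105, 7, 7, 13, 25, 25, 7, 6, 5, 7, 7, 74, 69, 7, 7, 6]
640 [8, 7, 9, 4, 3, 199, 185, 169, 25, 6, 5, 27, 28, 30, 8, 6, 5, 8, 7, 6, 6, 23, 23, 7, 6, 22, 24, 25, 8, 8, 8, 6, 6]
600 [7, 34, 8, -1, -1, 253, 254, 249, 5, 6, 5, 33, 29, 27, 5, 5, 6, 7, 7, 7, 8, 6, 9, 6, 7, 25, 25, 26, 6, 7,
[... 405 characters left out ...]
 352, 372, 370, 340, 46, 6, 6, 24, 25, 6, 12, 14, 14, 5, 6, 6, 16, 14, 17, 15, 7, 6, 19, 20, 22, 7, 7, 44, 46]
400 [8, 25, -1, -1, 361, 375, 377, 297, 8, 6, 25, 27, 24, 6, 7, 6, 7, 8, 8, 7, 6, 6, 5, 7, 7, 6, 7, 6, 6, 6, 8, 8, 6]
360 [6, 24, -1, -1, 388, 395, 393, 387, 6, 6, 8, 6, 7, 6, 5, 35, 32, 6, 6, 7, 13, 8, 6, 8, 36, 57, 25, 7, 5, 8, 7, 10, 5]
320 [5, -1, -1, -1, 399, 399, 402, 393, 6, 6, 7, 4, 8, 6, 32, 38, 34, 7, 7, 8, 13, 12, 7, 6, 37, 78, 33, 8, 7, 13, 11, 12, 10]
280 [7, 1, 2, -1, 391, 396, 399, 392, 7, 6, 7, 5, 5, 6, 37, 36, 6, 7, 6, 8, 14, 8, 5, 7, 9, 7, 8, 6, 7, 7, 6, 7, 7]
240 [3, 6, 5, 1, 6, 572, 5, 5, 6, 7, 7, 6, 6, 6, 4, 5, 6, 7, 7, 6, 15, 6, 5, 5, 5, 6, 6, 5, 7, 5, 6, 5, 8]
```

>>> arm_command(motion=[{"offset": [0,0,0],"spin": -0.1375},{"offset": [0,0,0],"spin": -0.1375},{"offset": [0,-0.06,0],"spin": 0},{"offset": [0,-0.06,0],"spin": 0},{"offset": [0,-0.06,0],"spin": 0}])

```text
time_s: 1.12
ee_pos: [155.9, 371.7, 227.8]
ee_rot: [180.0, 0.0, -180.0]
force: [0.4, -0.9, 0.4]
gripper_width: 91.1
gripper_force: 0.0
```

>>> arm_command(motion=[{"offset": [-0.03,-0.05,-0.02],"spin": 0},{"offset": [-0.03,-0.05,-0.02],"spin": 0},{"offset": [-0.05,-0.02,-0.02],"spin": 0},{"offset": [-0.06,0,0],"spin": 0},{"offset": [-0.06,0,0],"spin": 0}])

```text
time_s: 1.75
ee_pos: [388.0, 252.9, 288.9]
ee_rot: [179.9, 0.1, 180.0]
force: [0.8, 1.5, -0.1]
gripper_width: 91.1
gripper_force: 0.0
```

>>> arm_command(motion=[{"offset": [0,-0.05,0],"spin": 0},{"offset": [0,-0.05,0],"spin": 0},{"offset": [0,-0.05,0],"spin": 0},{"offset": [0,0,0],"spin": 0}])

```text
time_s: 2.25
ee_pos: [385.9, 101.1, 288.2]
ee_rot: [-180.0, 0.0, 179.7]
force: [0.1, 0.3, -0.1]
gripper_width: 91.6
gripper_force: 0.0
```

```bash
cat >> h.py <<'E'
def look(tag):
    st=env.state(); im,d=env.grab_frame("wrist"); cv2.imwrite(f"pics/{tag}.png",im); m=cam("wrist",st); np.savez(tag+".npz",im=im,d=d,p=st['ee_pos'],r=st['ee_rot'])
    print(st['time_s'],st['ee_pos'].round(1),st['ee_rot'].round(2),st['force'].round(1),round(st['gripper_width'],1)); return im,d,m
E
python3 - <<'E'
from h import *
im,d,m=look("w1")
for t in ["kit_square","kit_divided","l_broad_center","l_narrow_center","bottle_center","carton_center","pen_center"]:
    for r in env.pinpoint("wrist",t)[:4]: print(t,round(r['score'],2),np.round(r['location']),onplane(m,r['location'],10).round()[0])
E
```

```text
2.25 [385.9 101.1 288.2] [-1.7998e+02  3.0000e-02  1.7972e+02] [ 0.1  0.3 -0.1] 91.6
kit_square 0.97 [200. 242.] [499. -88.  10.]
kit_divided 0.61 [332. 246.] [507. 124.  10.]
l_narrow_center 0.7 [460. 209.] [446. 322.  10.]
pen_center 0.57 [ 56. 208.] [ 442. -317.   10.]
```

View pics/w1.png

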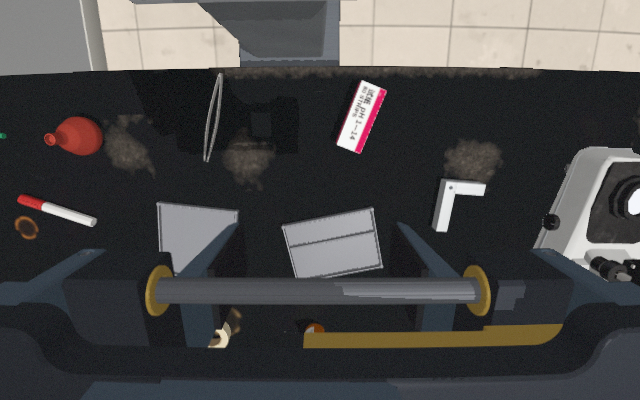

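>>> arm_command(motion=[{"offset": [-0.06,-0.01,0],"spin": 0},{"offset": [-0.06,-0.01,0],"spin": 0},{"offset": [-0.06,-0.01,0],"spin": 0},{"offset": [-0.06,-0.01,0],"spin": 0},{"offset": [0,0,0],"spin": 0}])

```text
time_s: 3.28
ee_pos: [629.3, 63.5, 284.8]
ee_rot: [-180.0, -0.1, 180.0]
force: [0.3, 0.3, -0.7]
gripper_width: 91.3
gripper_force: 0.0
```

```bash
python3 - <<'E'
from h import *
im,d,m=look("w2")
for t in ["kit_square","kit_divided","l_broad_center","l_narrow_center","bottle_center","carton_center","pen_center"]:
    for r in env.pinpoint("wrist",t)[:4]: print(t,round(r['score'],2),np.round(r['location']),onplane(m,r['location'],10).round()[0])
E
```

```text
3.275 [629.3  63.5 284.8] [-1.7998e+02 -1.4000e-01  1.7999e+02] [ 0.3  0.3 -0.7] 91.3
kit_square 0.64 [206.  83.] [505. -90.  10.]
kit_divided 0.75 [360.  87.] [510. 122.  10.]
l_broad_center 0.67 [ 90. 166.] [ 618. -278.   10.]
l_narrow_center 0.95 [509.  35.] [442. 319.  10.]
l_narrow_center 0.66 [546. 194.] [661. 415.  10.]
bottle_center 0.78 [339. 214.] [694.  97.  10.]
carton_center 0.61 [472. 163.] [614. 292.  10.]
pen_center 0.66 [39. 44.] [ 447. -319.   10.]
```

View pics/w2.png

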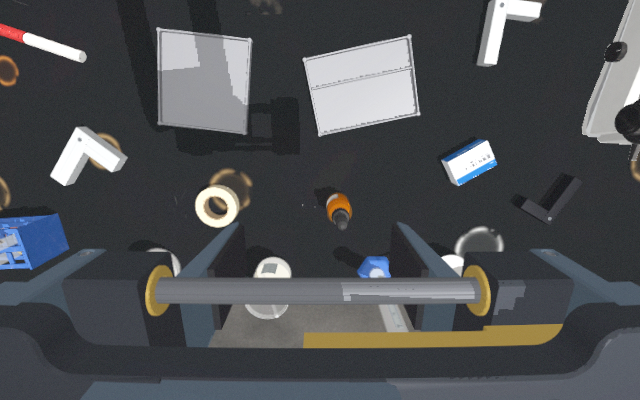

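```bash
cat >> h.py <<'E'
def load(tag):
    z=np.load(tag+".npz"); return z['im'],z['d'],cam("wrist",dict(ee_pos=z['p'],ee_rot=z['r']))
def blob(im,m,z,c,rad,maskf):
    """rectified blob near world c; returns (mask contour world pts Nx2 float)"""
    x0,x1,y0,y1=c[0]-rad,c[0]+rad,c[1]-rad,c[1]+rad; s=2.0
    t=topmap(im,m,z,x0,x1,y0,y1,s); k=maskf(t).astype(np.uint8)
    k=cv2.morphologyEx(k,cv2.MORPH_CLOSE,np.ones((5,5)))
    n,l,stt,_=cv2.connectedComponentsWithStats(k); i=1+np.argmax(stt[1:,4]); k=(l==i).astype(np.uint8)
    v,u=np.nonzero(k); W=np.c_[x1-v/s,y1-u/s].astype(np.float32)
    return t,k,W
def rect(W):
    (cx,cy),(w,h),a=cv2.minAreaRect(W)
    # long-axis direction angle in world deg
    b=cv2.boxPoints(((cx,cy),(w,h),a)); e1=b[1]-b[0]; e2=b[2]-b[1]
    L=e1 if np.linalg.norm(e1)>np.linalg.norm(e2) else e2
    return np.array([cx,cy]),max(w,h),min(w,h),np.degrees(np.arctan2(L[1],L[0]))%180
def fitL(W,z_top,lx,ly,b):
    """fit L template to filled pixel points: maximize overlap"""
    from scipy.optimize import minimize
    A=W[np.random.default_rng(0).choice(len(W),min(len(W),3000),replace=False)]
    def sdf(p):  # signed distance-ish inside >0
        c,s=np.cos(p[2]),np.sin(p[2]); q=(A-p[:2])@np.array([[c,-s],[s,c]])
        r=lambda x0,x1,y0,y1: np.minimum.reduce([q[:,0]-x0,x1-q[:,0],q[:,1]-y0,y1-q[:,1]])
        return np.maximum(r(-lx/2,lx/2,-ly/2,-ly/2+b),r(-lx/2,-lx/2+b,-ly/2,ly/2))
    cost=lambda p: np.mean(np.minimum(np.maximum(-sdf(p),0),8))+0
    best=None
    for a in np.arange(0,360,15):
        # start: put area centroid
        A1,A2=lx*b,(ly-b)*b; cc=np.array([(A1*0+A2*(-lx/2+b/2)),(A1*(-ly/2+b/2)+A2*b/2)])/(A1+A2)
        t=np.radians(a); Rm=np.array([[np.cos(t),-np.sin(t)],[np.sin(t),np.cos(t)]])
        r=minimize(cost,[*(A.mean(0)-Rm@cc),t],method='Nelder-Mead',options=dict(initial_simplex=None,maxiter=400))
        if best is None or r.fun<best.fun: best=r
    return best.x[:2].round(1),np.degrees(best.x[2]).round(1)%360,round(best.fun,2)
E
python3 - <<'E'
from h import *
im,d,m=load("w2"); im1,d1,m1=load("w1")
g=lambda th: (lambda t: cv2.cvtColor(t,cv2.COLOR_BGR2GRAY)>th)
T=[]
def do(name,im,m,z,c,rad,f,L=None):
    t,k,W=blob(im,m,z,c,rad,f); c,a,b,ang=rect(W); print(name,c.round(1),"sz %.0f %.0f"%(a,b),"long ax %.1f"%ang,"area",k.sum()/4, fitL(W,z,*L) if L else "")
    t=t.copy(); cv2.drawContours(t,cv2.findContours(k,0,2)[0],-1,(0,255,0),1); T.append(cv2.resize(t,(260,260)))
do("square",im,m,10,(500,-90),90,g(75)); 
do("divided",im,m,10,(510,122),110,g(75))
do("broad",im,m,20,(616,-278),70,g(110),(92,74,26))
do("narrow2",im,m,20,(445,318),60,g(130),(80,62,18))
do("narrow1",im1,m1,20,(445,318),60,g(130),(80,62,18))
do("carton",im,m,24,(614,285),55,g(70))
do("pen",im1,m1,10,(442,-320),80,lambda t: t.max(2)>110)
do("bottle",im,m,60,(690,97),50,lambda t: (t[...,2].astype(int)-t[...,0]>60))
cv2.imwrite("pics/blobs.png",np.vstack([np.hstack(T[:3]),np.hstack(T[3:6])])); cv2.imwrite("pics/b2.png",np.hstack(T[6:]))
cv2.imwrite("pics/blobs.png",cv2.resize(np.vstack([np.hstack(T[:4]),np.hstack(T[4:])]),(800,400)))
E
```

```text
square [503.1 -94.1] sz 130 128 long ax 83.1 area 16229.75 
divided [509.9 125.5] sz 149 108 long ax 101.7 area 15535.5 
broad [ 613.2 -272.1] sz 113 82 long ax 140.2 area 5497.0 (array([ 617.2, -274.9]), np.float64(321.3), np.float64(1.06))
narrow2 [442.8 313.5] sz 83 70 long ax 175.4 area 3015.75 (array([444.4, 313.5]), np.float64(355.4), np.float64(0.48))
narrow1 [439.9 317.3] sz 81 62 long ax 175.1 area 2281.25 (array([440.2, 317.5]), np.float64(354.9), np.float64(0.01))
carton [611.7 280.8] sz 71 50 long ax 119.9 area 3310.25 
pen [ 444.4 -317.4] sz 132 19 long ax 70.3 area 2265.0 
bottle [665.4  91.6] sz 37 33 long ax 10.9 area 627.75
```

View pics/blobs.png

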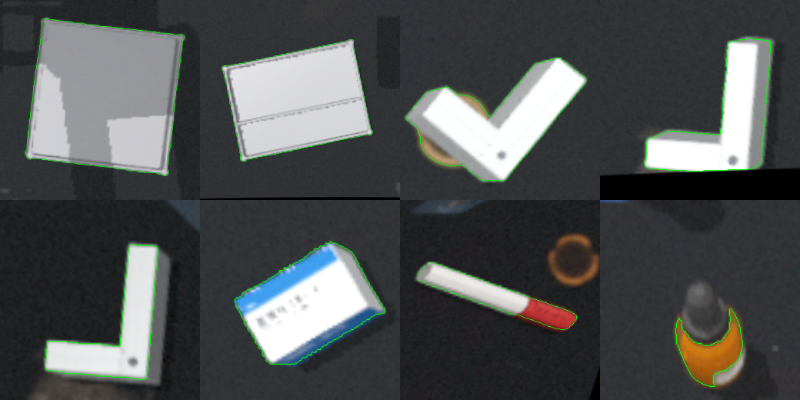

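>>> arm_command(motion=[{"offset": [0.004,-0.055,0.01],"spin": 0},{"offset": [0.004,-0.055,0.01],"spin": 0},{"offset": [0.004,-0.055,0.02],"spin": 0},{"offset": [0.004,-0.055,0.02],"spin": 0},{"offset": [0.004,-0.055,0.02],"spin": 0}])

```text
time_s: 4.3
ee_pos: [605.6, -212.8, 208.2]
ee_rot: [-180.0, 0.1, -180.0]
force: [0.0, 0.5, 0.8]
gripper_width: 91.3
gripper_force: 0.0
```

>>> arm_command(motion=[{"offset": [0.005,-0.045,0.025],"spin": 0},{"offset": [0,-0.04,0.03],"spin": 0.17},{"offset": [0,0,0],"spin": 0.17},{"offset": [0,0,0],"spin": 0.17},{"offset": [0,0,0],"spin": 0.17}])

```text
time_s: 4.92
ee_pos: [600.9, -296.3, 153.5]
ee_rot: [180.0, 0.0, 140.7]
force: [0.2, 1.3, 0.3]
gripper_width: 91.4
gripper_force: 0.0
```

>>> arm_command(motion=[{"offset": [0,0,0],"spin": 0},{"offset": [0,0,0],"spin": 0}], jaw=0.046)

```text
time_s: 5.18
ee_pos: [601.1, -296.3, 153.4]
ee_rot: [180.0, 0.0, 141.2]
force: [0.0, -0.6, -0.9]
gripper_width: 74.1
gripper_force: 0.0
```

```bash
cat >> h.py <<'E'
g=lambda th: (lambda t: cv2.cvtColor(t,cv2.COLOR_BGR2GRAY)>th)
def show(tag,t,k):
    t=t.copy(); cv2.drawContours(t,cv2.findContours(k,0,2)[0],-1,(0,255,0),1); cv2.imwrite(f"pics/{tag}.png",t)
E
python3 - <<'E'
from h import *
im,d,m=look("w3")
t,k,W=blob(im,m,20,(614,-275),75,g(150)); 
c,a,_=f=fitL(W,20,92,74,26); print(rect(W),f,k.sum()/4)
show("w3b",t,k); a=np.radians(a)
gp=c+np.array([[np.cos(a),-np.sin(a)],[np.sin(a),np.cos(a)]])@[3,-24]; print(gp)
plan([*gp,60],np.degrees(a)-180)
cv2.imwrite("pics/w3c.png",np.hstack([im[:,:], cv2.resize(t,(400,400))])[:, :][:, 240:1040])
E
```

```text
5.175 [ 601.1 -296.3  153.4] [1.7999e+02 3.0000e-02 1.4120e+02] [ 0.  -0.6 -0.9] 74.1
(array([ 613.87158203, -278.00735474]), 101.82843780517578, 73.3556900024414, np.float32(140.77432)) (array([ 617.5, -280.3]), np.float64(320.0), np.float64(0.18)) 3724.75
[ 604.3712307  -300.61342946]
spin(rad) 0.0204  offset(m) [-0.0053 -0.0012  0.0933] min rows 2
```

View pics/w3c.png

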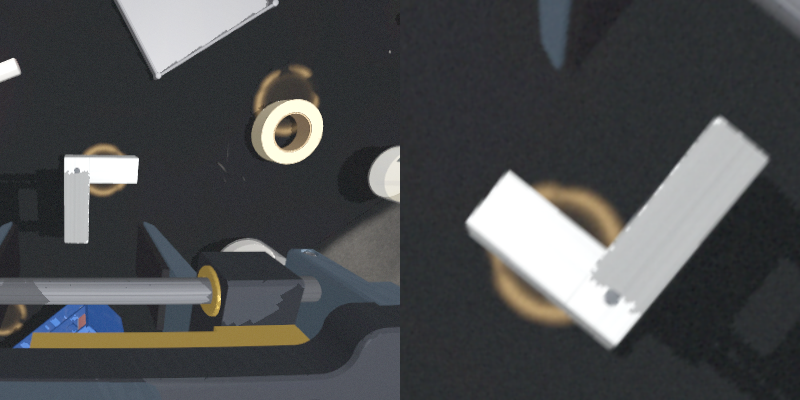

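>>> arm_command(motion=[{"offset": [-0.0055,-0.002,0.04],"spin": 0},{"offset": [0,0,0.05],"spin": 0},{"offset": [0,0,0.03],"spin": 0},{"offset": [0,0,0.01],"spin": 0},{"offset": [0,0,0],"spin": 0}])

```text
time_s: 5.85
ee_pos: [604.4, -301.5, 23.0]
ee_rot: [180.0, -0.0, 141.1]
force: [0.4, 0.7, 0.1]
gripper_width: 45.9
gripper_force: 0.0
```

>>> arm_command(motion=[{"offset": [0,0,0],"spin": 0},{"offset": [0,0,0],"spin": 0},{"offset": [0,0,0],"spin": 0},{"offset": [0,0,0],"spin": 0}], jaw=0.015, newtons=50)

```text
time_s: 6.35
ee_pos: [605.1, -301.7, 24.3]
ee_rot: [179.9, 0.1, 141.0]
force: [0.5, 1.5, 6.5]
gripper_width: 25.8
gripper_force: 50.0
```

>>> arm_command(motion=[{"offset": [0,0,-0.02],"spin": 0},{"offset": [0,0,-0.05],"spin": 0},{"offset": [0,0,-0.05],"spin": 0},{"offset": [0,0,0],"spin": 0}])

```text
time_s: 6.85
ee_pos: [606.2, -302.7, 147.3]
ee_rot: [179.9, 0.5, 141.1]
force: [-0.3, -1.0, -3.9]
gripper_width: 25.8
gripper_force: 50.0
```

```bash
python3 - <<'E'
from h import *
im,d,m=look("w4"); h=m['eye']
# piece pose relative to the tool
st=env.state(); zt=st['ee_pos'][2]-23+20
t,k,W=blob(im,m,zt,st['ee_pos'][:2]+[10,18],75,g(140)); f=fitL(W,0,92,74,26); print(f,k.sum()/4); 
t,k,W=blob(im,m,10,(503,-94),85,g(75)); print("tray",rect(W))
cv2.imwrite("pics/w4.png",im)
E
```

```text
6.85 [ 606.2 -302.7  147.3] [179.92   0.49 141.06] [-0.3 -1.  -3.9] 25.8
(array([ 617.5, -281.8]), np.float64(319.6), np.float64(0.02)) 2993.75
tray (array([ 554.11035156, -126.64746857]), 126.91130065917969, 55.94361114501953, np.float32(52.296944))
```

View pics/w4.png

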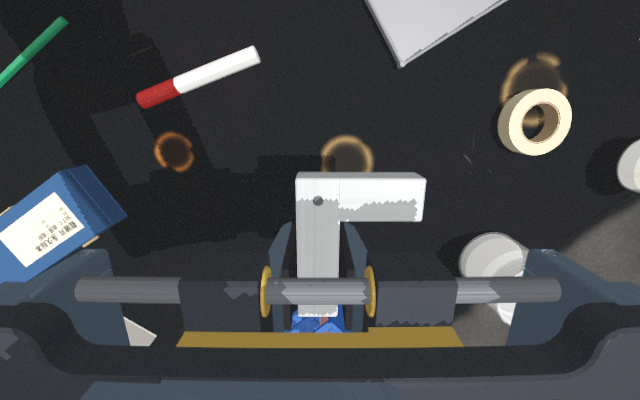

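>>> arm_command(motion=[{"offset": [0.048,-0.004,-0.01],"spin": 0},{"offset": [0.048,-0.004,-0.01],"spin": 0},{"offset": [0.048,-0.004,-0.01],"spin": 0},{"offset": [0,0,0],"spin": 0.169},{"offset": [0,0,0],"spin": 0.169}])

```text
time_s: 7.52
ee_pos: [482.6, -219.3, 170.8]
ee_rot: [-179.8, -0.2, 121.4]
force: [0.5, 0.2, -2.7]
gripper_width: 25.7
gripper_force: 50.0
```

>>> arm_command(motion=[{"offset": [0,0,0],"spin": 0.169},{"offset": [0,0,0],"spin": 0.169},{"offset": [0,0,0],"spin": 0.169},{"offset": [0,0,0],"spin": 0.167},{"offset": [0,0,0],"spin": 0}])

```text
time_s: 8.15
ee_pos: [483.2, -219.7, 170.6]
ee_rot: [-179.7, -0.1, 83.2]
force: [-0.3, -0.3, -3.6]
gripper_width: 25.6
gripper_force: 50.0
```

```bash
python3 - <<'E'
from h import *
im,d,m=look("w5")
t,k,W=blob(im,m,10,(503,-94),90,g(75)); print("tray",rect(W)); show("w5t",t,k)
t2,k2,W=blob(im,m,10,(510,125),110,g(75)); print("div",rect(W))
t=t.copy(); cv2.drawContours(t,cv2.findContours(k,0,2)[0],-1,(0,255,0),1); cv2.imwrite("pics/w5.png",np.hstack([im,cv2.copyMakeBorder(t,0,40,0,0,0)])[:, 200:])
E
```

```text
8.15 [ 483.2 -219.7  170.6] [-1.7972e+02 -9.0000e-02  8.3190e+01] [-0.3 -0.3 -3.6] 25.6
tray (array([503.13821411, -96.67607117]), 127.82231903076172, 124.33106231689453, np.float32(173.11017))Traceback (most recent call last):
  File "<stdin>", line 4, in <module>
  File "h.py", line 49, in blob
    n,l,stt,_=cv2.connectedComponentsWithStats(k); i=1+np.argmax(stt[1:,4]); k=(l==i).astype(np.uint8)
                                                       ~~~~~~~~~^^^^^^^^^^^
    return _wrapfunc(a, 'argmax', axis=axis, out=out, **kwds)
    return bound(*args, **kwds)
ValueError: attempt to get argmax of an empty sequence
```

View pics/w5.png

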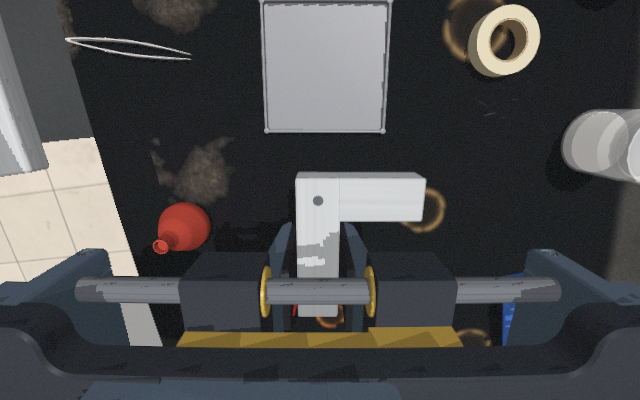

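>>> arm_command(motion=[{"offset": [0.0424,-0.0108,0.02],"spin": 0},{"offset": [0.0424,-0.0108,0.02],"spin": 0},{"offset": [0.0424,-0.0107,0.02],"spin": 0},{"offset": [0,0,0.05],"spin": 0},{"offset": [0,0,0.025],"spin": 0}])

```text
time_s: 8.82
ee_pos: [465.8, -89.0, 35.4]
ee_rot: [-179.7, -0.0, 83.3]
force: [0.6, -0.3, -2.8]
gripper_width: 25.5
gripper_force: 50.0
```

>>> arm_command(motion=[{"offset": [0,0,0],"spin": 0},{"offset": [0,0,0],"spin": 0}])

```text
time_s: 9.07
ee_pos: [468.7, -90.3, 38.5]
ee_rot: [179.9, 0.0, 83.1]
force: [0.6, 0.8, -2.6]
gripper_width: 25.4
gripper_force: 50.0
```

>>> arm_command(motion=[{"offset": [0,-0.001,0.005],"spin": 0},{"offset": [0,0,0.003],"spin": 0},{"offset": [0,0,0],"spin": 0}])

```text
time_s: 9.45
ee_pos: [466.9, -90.0, 30.0]
ee_rot: [180.0, -0.0, 83.1]
force: [0.6, 0.4, -2.5]
gripper_width: 25.6
gripper_force: 50.0
```

>>> arm_command(motion=[{"offset": [0,0,0.002],"spin": 0},{"offset": [0,0,0],"spin": 0}])

```text
time_s: 9.7
ee_pos: [467.0, -90.0, 27.9]
ee_rot: [-180.0, -0.0, 83.1]
force: [0.8, -0.1, -3.9]
gripper_width: 25.4
gripper_force: 50.0
```

>>> arm_command(motion=[{"offset": [0,0,0.001],"spin": 0},{"offset": [0,0,0],"spin": 0}])

```text
time_s: 9.95
ee_pos: [467.1, -90.0, 27.3]
ee_rot: [180.0, -0.0, 83.1]
force: [-2.1, 0.1, 2.4]
gripper_width: 25.5
gripper_force: 50.0
```

>>> arm_command(motion=[{"offset": [0,0,0],"spin": 0},{"offset": [0,0,0],"spin": 0},{"offset": [0,0,0],"spin": 0}], jaw=0.036)

```text
time_s: 10.32
ee_pos: [467.2, -90.0, 27.0]
ee_rot: [180.0, -0.0, 83.1]
force: [0.3, -0.4, 0.8]
gripper_width: 36.3
gripper_force: 0.0
```

>>> arm_command(motion=[{"offset": [0,0,-0.02],"spin": 0},{"offset": [0,0,-0.05],"spin": 0},{"offset": [0,0,-0.05],"spin": 0},{"offset": [-0.05,0,-0.02],"spin": 0},{"offset": [-0.05,0,0],"spin": 0}])

```text
time_s: 10.95
ee_pos: [456.2, -190.5, 169.2]
ee_rot: [179.7, 0.1, 83.2]
force: [1.2, -0.4, 0.6]
gripper_width: 36.1
gripper_force: 0.0
```

>>> arm_command(motion=[{"offset": [-0.02,0.02,0],"spin": 0},{"offset": [0,0,0],"spin": 0}])

```text
time_s: 11.2
ee_pos: [473.0, -212.9, 166.8]
ee_rot: [180.0, 0.0, 82.9]
force: [-0.9, 0.3, 0.1]
gripper_width: 35.9
gripper_force: 0.0
```

```bash
cat >> h.py <<'E'
KC=np.array([503,-95.]); KA=-96.9
def tok(p,c=None,a=None):
    c=KC if c is None else c; a=np.radians(KA if a is None else a)
    return (np.array([[np.cos(a),np.sin(a)],[-np.sin(a),np.cos(a)]])@(np.asarray(p)[:2]-c)).round(1)
E
python3 - <<'E'
from h import *
im,d,m=look("w6")
t,k,W=blob(im,m,10,(503,-95),90,g(75)); print("tray",rect(W))
c=blob(im,m,23,(491,-90),70,g(185)); f=fitL(c[2],0,92,74,26); print(f,c[1].sum()/4,tok(f[0]))
show("w6t",c[0],c[1]); a=cv2.imread("pics/w6t.png"); cv2.imwrite("pics/w6.png",np.hstack([im[:300,200:600],cv2.resize(a,(300,300))]))
E
```

```text
11.2 [ 473.  -212.9  166.8] [1.7996e+02 1.0000e-02 8.2940e+01] [-0.9  0.3  0.1] 35.9
tray (array([503.25      , -95.25001526]), 127.44593811035156, 127.44593811035156, np.float32(82.933266))
(array([490. , -91.4]), np.float64(263.0), np.float64(0.0)) 3460.0 [ -2.  -13.3]
```

View pics/w6.png

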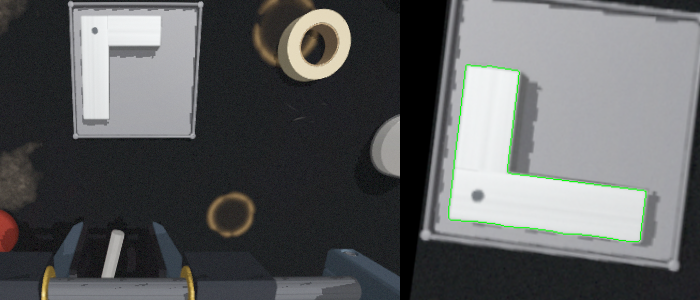

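>>> arm_command(motion=[{"offset": [-0.0534,-0.0082,0.01],"spin": 0},{"offset": [-0.0534,-0.0082,0.01],"spin": 0},{"offset": [0,0,0],"spin": 0.11},{"offset": [0,0,0],"spin": 0.11},{"offset": [0,0,0],"spin": 0}], jaw=0.04)

```text
time_s: 11.88
ee_pos: [442.8, -314.3, 146.7]
ee_rot: [-179.9, -0.0, 70.6]
force: [-1.0, 0.3, 0.2]
gripper_width: 40.1
gripper_force: 0.0
```

```bash
python3 - <<'E'
from h import *
im,d,m=look("w7")
t,k,W=blob(im,m,9,(444,-317),80,lambda t: t.max(2)>100); c,a,b,ang=rect(W); print(c,a,b,ang)
plan([*c,19],ang); cv2.imwrite("pics/w7v.png",im[:320,100:500]); show("w7t",t,k)
E
```

```text
11.875 [ 442.8 -314.3  146.7] [-1.7993e+02 -4.0000e-02  7.0590e+01] [-1.   0.3  0.2] 40.1
[ 445.53720093 -319.20843506] 124.54733276367188 15.344505310058594 70.316666
spin(rad) 0.0055  offset(m) [-0.0036  0.0041  0.1278] min rows 3
```

View pics/w7v.png

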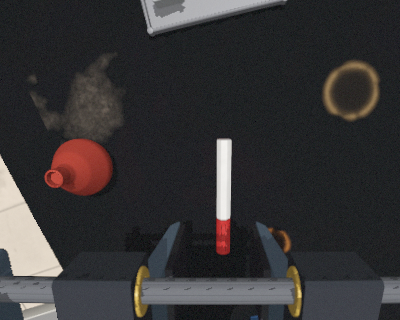

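>>> arm_command(motion=[{"offset": [-0.0036,0.004,0.05],"spin": 0.005},{"offset": [0,0,0.05],"spin": 0},{"offset": [0,0,0.02],"spin": 0},{"offset": [0,0,0.0075],"spin": 0},{"offset": [0,0,0],"spin": 0}])

```text
time_s: 12.55
ee_pos: [446.0, -320.0, 19.6]
ee_rot: [180.0, -0.0, 70.2]
force: [-0.7, 0.6, -0.0]
gripper_width: 39.4
gripper_force: 0.0
```

>>> arm_command(motion=[{"offset": [0,0,0],"spin": 0},{"offset": [0,0,0],"spin": 0},{"offset": [0,0,0],"spin": 0},{"offset": [0,0,0],"spin": 0},{"offset": [0,0,0],"spin": 0}], jaw=0.008, newtons=15)

```text
time_s: 13.18
ee_pos: [446.1, -320.6, 20.1]
ee_rot: [179.9, 0.0, 70.2]
force: [0.1, 0.6, 6.1]
gripper_width: 14.7
gripper_force: 15.0
```

>>> arm_command(motion=[{"offset": [0,0,-0.03],"spin": 0},{"offset": [0,0,-0.05],"spin": 0},{"offset": [0,0,-0.05],"spin": 0},{"offset": [0.06,0,0],"spin": 0},{"offset": [0.06,0,0],"spin": 0}])

```text
time_s: 13.8
ee_pos: [486.9, -206.8, 150.0]
ee_rot: [179.9, -0.0, 70.0]
force: [0.7, 0.7, -0.8]
gripper_width: 14.9
gripper_force: 15.0
```

```bash
python3 - <<'E'
from h import *
print({k:np.round(v,1) for k,v in env.state().items()})
plan([479,10,150],101.7)
E
```

```text
{'time_s': np.float64(13.8), 'qpos': array([-24.3,  17.8, 102.5,   0. ,  59.6,  -4.3]), 'qvel': array([52.4, -3.7,  7.3,  0. , -2.7, 50.8]), 'effort': array([ -5.8, -40. , -20.7,  -0. ,   0.3,  -0.7]), 'ee_pos': array([ 486.9, -206.8,  150. ]), 'ee_rot': array([179.9,  -0. ,  70. ]), 'force': array([ 0.7,  0.7, -0.8]), 'torque': array([-0.1,  0.1,  0. ]), 'gripper_force': np.float64(15.0), 'gripper_width': np.float64(14.9)}
spin(rad) -0.5526  offset(m) [0.2138 0.0363 0.    ] min rows 4
```

>>> arm_command(motion=[{"offset": [0,0,0],"spin": -0.184},{"offset": [0,0,0],"spin": -0.184},{"offset": [0,0,0],"spin": -0.184},{"offset": [0.053,0.009,0],"spin": 0},{"offset": [0.053,0.009,0],"spin": 0}])

```text
time_s: 14.42
ee_pos: [482.1, -99.1, 149.0]
ee_rot: [-180.0, -0.0, 101.7]
force: [-0.2, -0.2, -0.4]
gripper_width: 14.8
gripper_force: 15.0
```

>>> arm_command(motion=[{"offset": [0.053,0.009,0],"spin": 0},{"offset": [0.053,0.009,0],"spin": 0},{"offset": [0,0,0],"spin": 0},{"offset": [0,0,0],"spin": 0}])

```text
time_s: 14.92
ee_pos: [478.3, 7.2, 149.3]
ee_rot: [-180.0, 0.0, 101.8]
force: [-0.2, -0.5, -0.9]
gripper_width: 15.0
gripper_force: 15.0
```

```bash
python3 - <<'E'
from h import *
im,d,m=look("w8")
t,k,W=blob(im,m,10,(510,125),105,g(75)); c,a,b,ang=rect(W); print(c,a,b,ang)
u=np.radians(ang-90); x=np.array([np.cos(u),np.sin(u)]); tg=c-31.5*x; print(tg); plan([*tg,28],ang)
show("w8t",t,k); a=cv2.imread("pics/w8t.png"); cv2.imwrite("pics/w8.png",np.hstack([im[:320,150:500],cv2.resize(a,(320,320))]))
E
```

```text
14.925 [478.3   7.2 149.3] [-1.7998e+02  3.0000e-02  1.0185e+02] [-0.2 -0.5 -0.9] 15.0
[504.18844604 110.46531677] 169.22056579589844 122.88126373291016 101.86773
[473.36176109 103.98724651]
spin(rad) -0.0017  offset(m) [0.0963 0.0151 0.1213] min rows 3
```

View pics/w8.png

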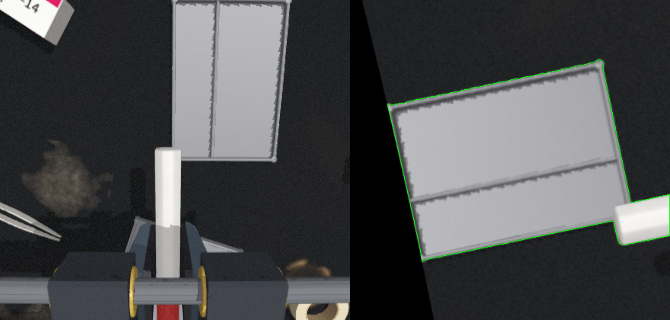

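>>> arm_command(motion=[{"offset": [0.0543,0.0115,0],"spin": 0},{"offset": [0.0542,0.0115,0.02],"spin": 0},{"offset": [0,0,0.05],"spin": 0},{"offset": [0,0,0.04],"spin": 0},{"offset": [0,0,0.01],"spin": 0}])

```text
time_s: 15.6
ee_pos: [477.3, 116.8, 27.3]
ee_rot: [-179.7, 0.0, 101.7]
force: [0.4, 0.2, 0.3]
gripper_width: 14.5
gripper_force: 15.0
```

>>> arm_command(motion=[{"offset": [0,0,0.0025],"spin": 0},{"offset": [0,0,0],"spin": 0},{"offset": [0,0,0],"spin": 0}])

```text
time_s: 15.98
ee_pos: [479.7, 118.4, 28.2]
ee_rot: [179.8, -0.0, 101.8]
force: [0.4, 0.2, -0.6]
gripper_width: 14.9
gripper_force: 15.0
```

>>> arm_command(motion=[{"offset": [0,0,0],"spin": 0},{"offset": [0,0,0],"spin": 0},{"offset": [0,0,-0.02],"spin": 0},{"offset": [0,0,-0.05],"spin": 0},{"offset": [0,0,-0.05],"spin": 0}], jaw=0.025)

```text
time_s: 16.6
ee_pos: [478.3, 118.4, 148.1]
ee_rot: [-180.0, -0.0, 101.8]
force: [0.2, 0.9, 0.3]
gripper_width: 25.1
gripper_force: 0.0
```

>>> arm_command(motion=[{"offset": [0.0338,0.0412,0],"spin": 0},{"offset": [0.0338,0.0412,0],"spin": 0},{"offset": [0.0338,0.0412,0],"spin": 0},{"offset": [0.0338,0.0412,0],"spin": 0},{"offset": [0,0,0],"spin": -0.16}], jaw=0.062)

```text
time_s: 17.23
ee_pos: [614.0, 287.5, 145.9]
ee_rot: [179.9, -0.0, 111.4]
force: [-0.8, -1.0, -1.1]
gripper_width: 62.2
gripper_force: 0.0
```

>>> arm_command(motion=[{"offset": [0,0,0],"spin": -0.16},{"offset": [0,0,0],"spin": 0},{"offset": [0,0,0],"spin": 0}])

```text
time_s: 17.6
ee_pos: [612.2, 284.4, 147.0]
ee_rot: [-180.0, -0.0, 120.0]
force: [0.7, -0.6, -0.4]
gripper_width: 61.7
gripper_force: 0.0
```

```bash
python3 - <<'E'
from h import *
im,d,m=look("w9")
t,k,W=blob(im,m,24,(613,284),55,g(70)); c,a,b,ang=rect(W); print(c,a,b,ang)
D,kk=k,0
P=cloud(m,d); q=(P[...,2]>19)&(P[...,2]<34)&(np.hypot(P[...,0]-613,P[...,1]-284)<45); n,l,s,_=cv2.connectedComponentsWithStats(q.astype(np.uint8)); i=1+np.argmax(s[1:,4]); print("depth top",rect(P[l==i][:,:2].astype(np.float32)),np.median(P[l==i][:,2]))
t2,k2,W2=blob(im,m,9,(479,118),80,lambda t: t.min(2)>185); print("pen",rect(W2))
show("w9t",t,k); a=cv2.imread("pics/w9t.png"); cv2.imwrite("pics/w9.png",np.hstack([im[:320,100:550],cv2.resize(a,(320,320))]))
E
```

```text
17.6 [612.2 284.4 147. ] [-1.8000e+02 -1.0000e-02  1.2001e+02] [ 0.7 -0.6 -0.4] 61.7
[613.24993896 284.25      ] 109.49998474121094 109.49998474121094 90.0
depth top (array([612.44335938, 286.38018799]), 62.44953155517578, 40.32217025756836, np.float32(120.69023)) 22.89076004981115
pen (array([503.43933105, 153.74525452]), 104.3311767578125, 93.11387634277344, np.float32(12.600162))
```

View pics/w9.png

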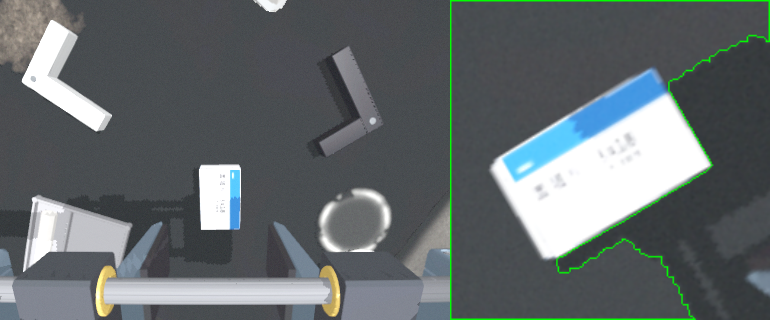

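>>> arm_command(motion=[{"offset": [0.0015,0.001,0.05],"spin": -0.01},{"offset": [0,0,0.05],"spin": 0},{"offset": [0,0,0.02],"spin": 0},{"offset": [0,0,0.005],"spin": 0},{"offset": [0,0,0],"spin": 0}])

```text
time_s: 18.27
ee_pos: [612.9, 286.4, 22.7]
ee_rot: [179.9, 0.0, 120.7]
force: [-0.5, -0.2, 0.2]
gripper_width: 62.3
gripper_force: 0.0
```

>>> arm_command(motion=[{"offset": [0,0,0],"spin": 0},{"offset": [0,0,0],"spin": 0},{"offset": [0,0,0],"spin": 0},{"offset": [0,0,0],"spin": 0}], jaw=0.03, newtons=15)

```text
time_s: 18.77
ee_pos: [612.9, 286.5, 23.0]
ee_rot: [179.9, 0.0, 120.7]
force: [-0.5, -1.5, 4.1]
gripper_width: 39.9
gripper_force: 15.0
```

>>> arm_command(motion=[{"offset": [0,0,-0.03],"spin": 0},{"offset": [0,0,-0.05],"spin": 0},{"offset": [0,0,-0.05],"spin": 0},{"offset": [0,0,0],"spin": 0.166},{"offset": [0,0,0],"spin": 0.166}])

```text
time_s: 19.4
ee_pos: [612.4, 286.2, 152.6]
ee_rot: [180.0, -0.0, 101.4]
force: [-0.2, -0.0, -1.3]
gripper_width: 40.1
gripper_force: 15.0
```

```bash
python3 - <<'E'
from h import *
look("w10")
c=np.array([509.5,124.5]); u=np.radians(11.7); tg=c+19.5*np.array([np.cos(u),np.sin(u)]); print(tg); plan([*tg,130],101.7)
E
```

```text
19.4 [612.4 286.2 152.6] [ 1.7995e+02 -1.0000e-02  1.0138e+02] [-0.2 -0.  -1.3] 40.1
[528.59484481 128.45435226]
spin(rad) -0.0091  offset(m) [-0.1375 -0.1139  0.022 ] min rows 3
```

>>> arm_command(motion=[{"offset": [-0.0459,-0.038,0],"spin": 0},{"offset": [-0.0458,-0.038,0.01],"spin": 0},{"offset": [-0.0458,-0.038,0.012],"spin": 0},{"offset": [0,0,0.05],"spin": 0},{"offset": [0,0,0.04],"spin": 0}])

```text
time_s: 20.08
ee_pos: [528.0, 127.6, 38.9]
ee_rot: [180.0, -0.0, 101.7]
force: [0.1, 0.5, -0.5]
gripper_width: 39.8
gripper_force: 15.0
```

>>> arm_command(motion=[{"offset": [0,0,0.01],"spin": 0},{"offset": [0,0,0],"spin": 0},{"offset": [0,0,0],"spin": 0}])

```text
time_s: 20.45
ee_pos: [530.0, 128.9, 31.4]
ee_rot: [179.8, -0.0, 101.7]
force: [-0.1, 0.5, -0.7]
gripper_width: 39.6
gripper_force: 15.0
```

>>> arm_command(motion=[{"offset": [0,-0.001,0.003],"spin": 0},{"offset": [0,0,0.001],"spin": 0},{"offset": [0,0,0],"spin": 0}])

```text
time_s: 20.82
ee_pos: [527.7, 128.3, 26.2]
ee_rot: [180.0, -0.0, 101.7]
force: [0.2, 0.7, -0.6]
gripper_width: 40.1
gripper_force: 15.0
```

>>> arm_command(motion=[{"offset": [0,0,0],"spin": 0},{"offset": [0,0,0],"spin": 0},{"offset": [0,0,-0.02],"spin": 0},{"offset": [0,0,-0.05],"spin": 0},{"offset": [0,0,-0.05],"spin": 0}], jaw=0.05)

```text
time_s: 21.45
ee_pos: [527.4, 128.2, 147.1]
ee_rot: [-180.0, -0.0, 101.7]
force: [0.3, 0.5, -0.2]
gripper_width: 49.8
gripper_force: 0.0
```

>>> arm_command(motion=[{"offset": [-0.06,-0.01,-0.02],"spin": 0},{"offset": [-0.06,-0.01,0],"spin": 0},{"offset": [0,0,0],"spin": 0},{"offset": [0,0,0],"spin": 0}])

```text
time_s: 21.95
ee_pos: [532.1, 8.3, 165.3]
ee_rot: [-180.0, -0.0, 101.6]
force: [-0.2, 0.1, 0.1]
gripper_width: 50.5
gripper_force: 0.0
```

```bash
cat >> h.py <<'E'
def deprect(P,z0,z1,c,r):
    q=(P[...,2]>z0)&(P[...,2]<z1)&(np.hypot(P[...,0]-c[0],P[...,1]-c[1])<r)
    n,l,s,_=cv2.connectedComponentsWithStats(q.astype(np.uint8)); i=1+np.argmax(s[1:,4]); return rect(P[l==i][:,:2].astype(np.float32))
E
python3 - <<'E'
from h import *
im,d,m=look("w11"); P=cloud(m,d); C=np.array([509.5,124.5])
r=deprect(P,22,36,(528,128),50); print("carton",r,tok(r[0],C,11.7))
r=deprect(P,14.5,20.5,(479,118),70); print("pen",r,tok(r[0],C,11.7))
cv2.imwrite("pics/w11.png",cv2.resize(im[:260,150:550],(800,520)))
E
```

```text
21.95 [532.1   8.3 165.3] [-1.7999e+02 -4.0000e-02  1.0163e+02] [-0.2  0.1  0.1] 50.5
carton (array([527.27520752, 127.04325867]), 61.37289047241211, 40.09822082519531, np.float32(101.71877)) [17.9 -1.1]
pen (array([477.84143066, 120.42793274]), 122.63124084472656, 13.666425704956055, np.float32(101.69752)) [-31.8   2.4]
```

View pics/w11.png

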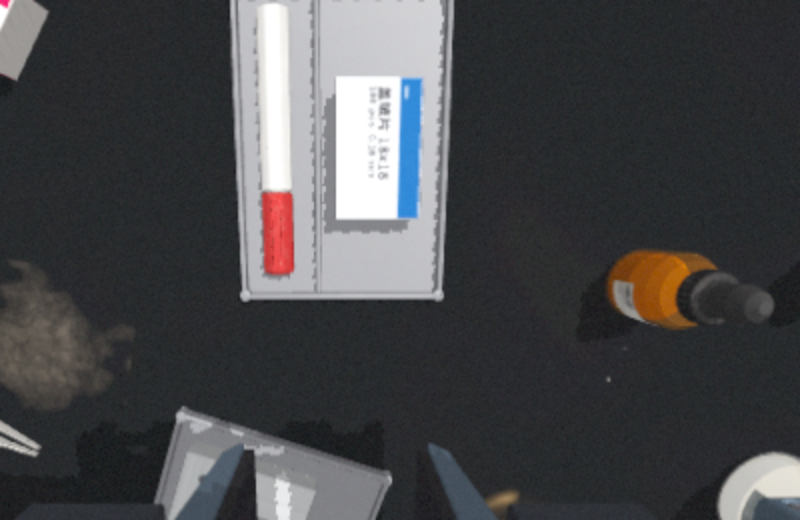

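>>> arm_command(motion=[{"offset": [0.06,-0.006,0],"spin": 0},{"offset": [0.06,-0.006,0],"spin": 0},{"offset": [0.06,-0.006,0],"spin": 0},{"offset": [0.06,-0.006,0],"spin": 0},{"offset": [0.06,-0.006,0],"spin": 0}], jaw=0.036)

```text
time_s: 22.62
ee_pos: [440.4, 299.1, 165.4]
ee_rot: [180.0, -0.0, 101.8]
force: [0.3, -0.3, -0.0]
gripper_width: 36.1
gripper_force: 0.0
```

>>> arm_command(motion=[{"offset": [0,0,0],"spin": 0.1693},{"offset": [0,0,0],"spin": 0.1693},{"offset": [0,0,0],"spin": 0.1693},{"offset": [0,0,0],"spin": 0.1693},{"offset": [0,0,0],"spin": 0.1693}])

```text
time_s: 23.25
ee_pos: [441.1, 297.3, 165.2]
ee_rot: [-180.0, 0.0, 53.0]
force: [-0.0, 0.5, -0.6]
gripper_width: 36.0
gripper_force: 0.0
```

>>> arm_command(motion=[{"offset": [0,0,0],"spin": 0.1693},{"offset": [0,0,0],"spin": 0.1693},{"offset": [0,0,0],"spin": 0.1693},{"offset": [0,0,0],"spin": 0.1693},{"offset": [0,0,0],"spin": 0.1693}])

```text
time_s: 23.88
ee_pos: [441.1, 297.3, 165.2]
ee_rot: [-180.0, 0.0, 4.5]
force: [0.3, -0.3, 0.0]
gripper_width: 35.4
gripper_force: 0.0
```

>>> arm_command(motion=[{"offset": [0,0,0],"spin": 0.169},{"offset": [0,0,0],"spin": 0},{"offset": [0,0,0],"spin": 0}])

```text
time_s: 24.25
ee_pos: [441.6, 296.6, 165.3]
ee_rot: [180.0, 0.0, -4.8]
force: [-0.2, 0.5, 0.3]
gripper_width: 35.8
gripper_force: 0.0
```

```bash
python3 - <<'E'
from h import *
im,d,m=look("w12"); P=cloud(m,d)
print(deprect(P,14.5,30,(440,317),65))
t,k,W=blob(im,m,20,(440,317),60,g(150)); f=fitL(W,0,80,62,18); print(f,k.sum()/4)
q=(P[...,2]>14.5)&(P[...,2]<30)&(np.hypot(P[...,0]-440,P[...,1]-317)<62); f2=fitL(P[q][:,:2],0,80,62,18); print("depth",f2)
a=np.radians(f2[1]); gp=f2[0]+np.array([[np.cos(a),-np.sin(a)],[np.sin(a),np.cos(a)]])@[3,-22]; print(gp); plan([*gp,23],f2[1])
show("w12t",t,k); a=cv2.imread("pics/w12t.png"); cv2.imwrite("pics/w12.png",np.hstack([im[:320,100:550],cv2.resize(a,(320,320))]))
E
```

```text
24.25 [441.6 296.6 165.3] [ 1.80e+02  2.00e-02 -4.78e+00] [-0.2  0.5  0.3] 35.8
(array([442.20309448, 318.69229126]), 79.253173828125, 61.917930603027344, np.float32(175.4402))
(array([444.6, 318.6]), np.float64(352.9), np.float64(0.13)) 2313.5
depth (array([442.3, 318.7]), np.float64(355.5), np.float64(0.0))
[443.5646519  296.53244137]
spin(rad) -0.0057  offset(m) [ 0.0018 -0.0003  0.1424] min rows 3
```

View pics/w12.png

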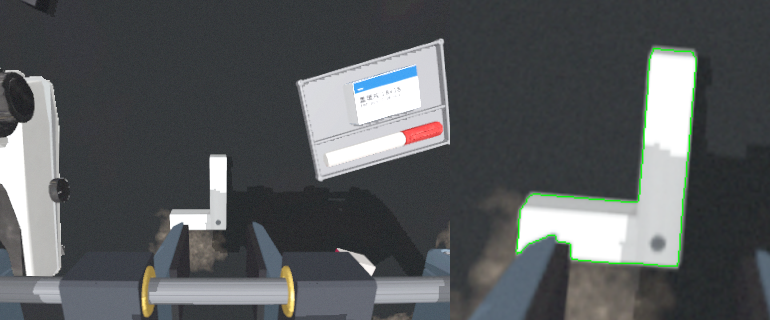

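>>> arm_command(motion=[{"offset": [0.0018,0,0.05],"spin": -0.0055},{"offset": [0,0,0.05],"spin": 0},{"offset": [0,0,0.03],"spin": 0},{"offset": [0,0,0.012],"spin": 0},{"offset": [0,0,0],"spin": 0}])

```text
time_s: 24.92
ee_pos: [444.0, 295.8, 23.4]
ee_rot: [180.0, 0.0, -4.6]
force: [0.0, 0.2, 0.4]
gripper_width: 36.0
gripper_force: 0.0
```

>>> arm_command(motion=[{"offset": [0,0,0],"spin": 0},{"offset": [0,0,0],"spin": 0},{"offset": [0,0,0],"spin": 0},{"offset": [0,0,0],"spin": 0}], jaw=0.01, newtons=45)

```text
time_s: 25.42
ee_pos: [444.7, 296.2, 24.7]
ee_rot: [-179.9, -0.1, -4.7]
force: [0.3, 0.6, 6.4]
gripper_width: 17.6
gripper_force: 45.0
```

>>> arm_command(motion=[{"offset": [0,0,-0.02],"spin": 0},{"offset": [0,0,-0.05],"spin": 0},{"offset": [0,0,-0.06],"spin": 0},{"offset": [0,0,0],"spin": -0.154},{"offset": [0,0,0],"spin": -0.154}])

```text
time_s: 26.05
ee_pos: [444.0, 295.7, 154.4]
ee_rot: [-180.0, -0.1, 13.3]
force: [0.1, -0.4, -1.3]
gripper_width: 17.7
gripper_force: 45.0
```

>>> arm_command(motion=[{"offset": [0,0,0],"spin": -0.154},{"offset": [0,0,0],"spin": -0.154},{"offset": [0,0,0],"spin": -0.154},{"offset": [0,0,0],"spin": -0.154},{"offset": [0,0,0],"spin": -0.154}])

```text
time_s: 26.68
ee_pos: [443.6, 295.5, 153.3]
ee_rot: [-180.0, 0.0, 57.4]
force: [-0.2, -0.1, -2.2]
gripper_width: 17.0
gripper_force: 45.0
```

>>> arm_command(motion=[{"offset": [0,0,0],"spin": -0.154},{"offset": [0,0,0],"spin": -0.154},{"offset": [0,0,0],"spin": -0.154},{"offset": [0,0,0],"spin": 0}])

```text
time_s: 27.18
ee_pos: [443.7, 295.5, 153.3]
ee_rot: [-180.0, 0.0, 83.4]
force: [0.5, 0.3, -2.2]
gripper_width: 17.6
gripper_force: 45.0
```

```bash
python3 - <<'E'
from h import *
st=env.state(); print(st['gripper_width'],st['gripper_force'],st['time_s'],st['ee_rot'])
a=np.radians(KA); Rm=np.array([[np.cos(a),-np.sin(a)],[np.sin(a),np.cos(a)]])
for p in ([10,19],): 
    w=np.array([503.1,-95.2])+Rm@np.array(p); print("narrow c",w)
    tcp=w+(-Rm)@np.array([3,-22]); print("tcp",tcp); plan([*tcp,150],83.1)
E
```

```text
17.55308735329675 44.99866247177124 27.175 [-1.79976342e+02  1.14418360e-02  8.34482919e+01]
narrow c [ 520.76102111 -107.41017336]
tcp [ 542.96209315 -107.07491179]
spin(rad) 0.0061  offset(m) [-0.3878  0.1469  0.0033] min rows 7
```

>>> arm_command(motion=[{"offset": [0,0,0],"spin": 0.005},{"offset": [-0.0485,0.0184,0],"spin": 0},{"offset": [-0.0485,0.0184,0],"spin": 0},{"offset": [-0.0485,0.0184,0],"spin": 0},{"offset": [-0.0485,0.0184,0],"spin": 0}])

```text
time_s: 27.8
ee_pos: [494.6, 92.9, 153.6]
ee_rot: [180.0, -0.0, 83.2]
force: [1.0, -0.3, -0.9]
gripper_width: 17.8
gripper_force: 45.0
```

>>> arm_command(motion=[{"offset": [-0.0485,0.0184,0],"spin": 0},{"offset": [-0.0485,0.0184,0],"spin": 0},{"offset": [-0.0485,0.0184,0],"spin": 0},{"offset": [-0.0485,0.0184,0],"spin": 0},{"offset": [0,0,0.05],"spin": 0}])

```text
time_s: 28.42
ee_pos: [549.2, -111.1, 106.3]
ee_rot: [179.3, 0.1, 82.9]
force: [0.4, 0.0, -2.3]
gripper_width: 17.4
gripper_force: 45.0
```

>>> arm_command(motion=[{"offset": [0,0,0.04],"spin": 0},{"offset": [0,0,0.02],"spin": 0},{"offset": [0,0,0],"spin": 0},{"offset": [0,0,0],"spin": 0}])

```text
time_s: 28.92
ee_pos: [545.5, -107.0, 44.4]
ee_rot: [179.9, 0.0, 83.2]
force: [0.8, 0.1, -1.1]
gripper_width: 17.4
gripper_force: 45.0
```

>>> arm_command(motion=[{"offset": [0,-0.002,0.01],"spin": 0},{"offset": [0,0,0.004],"spin": 0},{"offset": [0,0,0],"spin": 0},{"offset": [0,0,0],"spin": 0}])

```text
time_s: 29.42
ee_pos: [542.9, -106.7, 29.6]
ee_rot: [180.0, -0.0, 83.3]
force: [0.7, -0.1, -1.3]
gripper_width: 17.1
gripper_force: 45.0
```

>>> arm_command(motion=[{"offset": [0,0,0.002],"spin": 0},{"offset": [0,0,0.0005],"spin": 0},{"offset": [0,0,0],"spin": 0}])

```text
time_s: 29.8
ee_pos: [543.1, -106.7, 27.7]
ee_rot: [179.9, 0.0, 83.3]
force: [0.1, -0.6, 5.2]
gripper_width: 17.7
gripper_force: 45.0
```

>>> arm_command(motion=[{"offset": [0,0,0],"spin": 0},{"offset": [0,0,0],"spin": 0},{"offset": [0,0,0],"spin": 0}], jaw=0.028)

```text
time_s: 30.18
ee_pos: [542.6, -106.6, 26.7]
ee_rot: [-180.0, -0.0, 83.3]
force: [-0.0, 0.1, 0.5]
gripper_width: 28.0
gripper_force: 0.0
```

>>> arm_command(motion=[{"offset": [0,0,-0.02],"spin": 0},{"offset": [0,0,-0.05],"spin": 0},{"offset": [0,0,-0.06],"spin": 0},{"offset": [-0.05,0,0],"spin": 0},{"offset": [-0.05,-0.02,0],"spin": 0}])

```text
time_s: 30.8
ee_pos: [512.2, -204.8, 157.9]
ee_rot: [179.8, 0.1, 83.4]
force: [-0.2, -0.3, -1.1]
gripper_width: 28.2
gripper_force: 0.0
```

>>> arm_command(motion=[{"offset": [0,0,0],"spin": 0},{"offset": [0,0,0],"spin": 0}])

```text
time_s: 31.05
ee_pos: [511.1, -203.3, 156.8]
ee_rot: [-180.0, -0.0, 83.2]
force: [1.2, 0.2, 0.3]
gripper_width: 27.8
gripper_force: 0.0
```

```bash
python3 - <<'E'
from h import *
im,d,m=look("w13"); P=cloud(m,d); C=np.array([503.1,-95.2])
t,k,W=blob(im,m,10,(503,-95),90,g(75)); print("tray",rect(W))
q=((P[...,2]>18)&(P[...,2]<34)&(np.hypot(P[...,0]-503,P[...,1]+95)<80)).astype(np.uint8)
n,l,s,_=cv2.connectedComponentsWithStats(q)
for i in range(1,n):
    if s[i,4]>300:
        for L in ((92,74,26),(80,62,18)):
            f=fitL(P[l==i][:,:2],0,*L); print(s[i,4],L,f,tok(f[0],C),(f[1]-KA)%360,P[l==i][:,2].mean())
cv2.imwrite("pics/w13.png",cv2.resize(im[:200,200:500],(750,500)))
E
```

```text
31.05 [ 511.1 -203.3  156.8] [-1.7999e+02 -4.0000e-02  8.3230e+01] [1.2 0.2 0.3] 27.8
tray (array([503.08972168, -95.01087952]), 127.56644439697266, 127.38574981689453, np.float32(83.081635))
4631 (92, 74, 26) (array([489.5, -91.8]), np.float64(262.8), np.float64(0.0)) [ -1.7 -13.9] 359.70000000000005 21.67746774636015
4631 (80, 62, 18) (array([488.6, -90.4]), np.float64(262.3), np.float64(0.96)) [ -3. -15.] 359.20000000000005 21.67746774636015
2607 (92, 74, 26) (array([ 518.6, -101.6]), np.float64(83.8), np.float64(0.0)) [ 4.5 16.2] 180.7 21.782175798082804
2607 (80, 62, 18) (array([ 519.5, -107.6]), np.float64(83.3), np.float64(0.0)) [10.3 17.8] 180.2 21.782175798082804
```

View pics/w13.png

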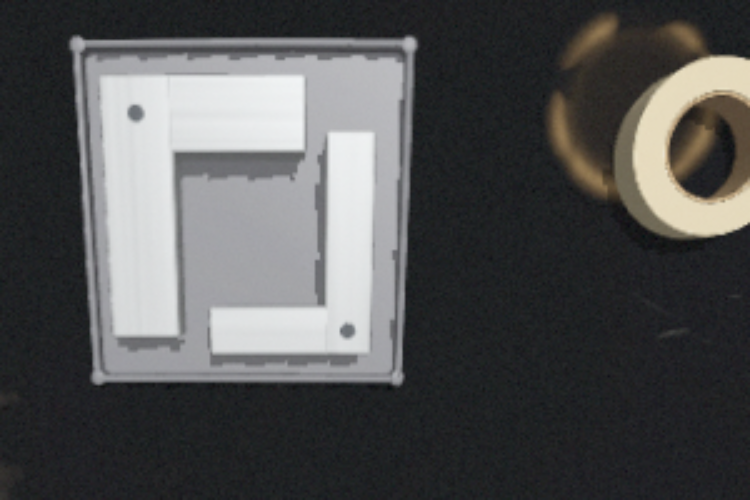

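>>> arm_command(motion=[{"offset": [0,0,0],"spin": -0.169},{"offset": [0,0,0],"spin": -0.169},{"offset": [0,0,0],"spin": -0.169},{"offset": [0,0,0],"spin": -0.169},{"offset": [0,0,0],"spin": -0.169}], jaw=0.07)

```text
time_s: 31.72
ee_pos: [511.8, -202.1, 156.7]
ee_rot: [180.0, -0.0, 132.1]
force: [0.7, -0.8, -0.5]
gripper_width: 69.4
gripper_force: 0.0
```

>>> arm_command(motion=[{"offset": [0,0,-0.01],"spin": -0.169},{"offset": [0,0,0],"spin": -0.169},{"offset": [0,0,0],"spin": -0.169},{"offset": [0,0,0],"spin": -0.169},{"offset": [0,0,0],"spin": -0.169}])

```text
time_s: 32.35
ee_pos: [511.8, -202.1, 166.7]
ee_rot: [180.0, -0.0, -179.5]
force: [0.1, 0.1, -0.3]
gripper_width: 70.0
gripper_force: 0.0
```

>>> arm_command(motion=[{"offset": [-0.02,0.055,-0.01],"spin": 0},{"offset": [-0.02,0.055,0],"spin": 0},{"offset": [-0.02,0.055,0],"spin": 0},{"offset": [-0.02,0.055,0],"spin": 0},{"offset": [-0.02,0.055,0],"spin": 0}])

```text
time_s: 32.98
ee_pos: [611.0, 75.2, 176.8]
ee_rot: [180.0, 0.0, -179.8]
force: [1.4, -0.5, 0.7]
gripper_width: 69.8
gripper_force: 0.0
```

>>> arm_command(motion=[{"offset": [-0.02,0.025,0],"spin": 0},{"offset": [0,0,0],"spin": 0},{"offset": [0,0,0],"spin": 0}])

```text
time_s: 33.35
ee_pos: [629.9, 97.1, 176.5]
ee_rot: [-180.0, -0.1, -179.8]
force: [-0.6, -0.3, 0.1]
gripper_width: 69.8
gripper_force: 0.0
```

```bash
python3 - <<'E'
from h import *
def bot(tag,P):
    for z0,z1 in ((10,30),(30,55),(60,72),(76,104)):
        q=(P[...,2]>z0)&(P[...,2]<z1)&(np.hypot(P[...,0]-690,P[...,1]-96)<38); A=P[q][:,:2]
        if len(A)<20: continue
        # circle fit with known radius
        r={10:18,30:18,60:12,76:8}[z0]
        from scipy.optimize import least_squares
        e=m['eye'][:2]
        s=least_squares(lambda c: np.hypot(*(A-c).T)-r,A.mean(0)+8*(A.mean(0)-e)/np.linalg.norm(A.mean(0)-e),loss='soft_l1')
        print(tag,z0,len(A),A.min(0).round(1),A.max(0).round(1),s.x.round(1))
im,d,m=load("w2"); bot("w2",cloud(m,d)); im,d,m=load("w11"); bot("w11",cloud(m,d))
im,d,m=look("w14"); bot("w14",cloud(m,d))
cv2.imwrite("pics/w14.png",im)
E
```

```text
w2 10 72 [659.9  76.1] [675.9 109.4] [678.4  93.9]
w2 30 299 [659.8  75.9] [694.5 111. ] [680.   94.4]
w2 60 111 [666.2  82.9] [685.8 105.9] [679.3  94.2]
w2 76 158 [669.9  86.4] [683. 101.] [679.3  94.2]
w11 10 307 [661.5  77.3] [677.9 112.8] [680.1  94.9]
w11 30 877 [661.7  77.4] [688.4 112.8] [682.   95.2]
w11 60 378 [667.6  83.2] [687.8 106.8] [681.2  94.9]
w11 76 545 [671.   87.6] [685.4 102.4] [681.6  95. ]
33.35 [629.9  97.1 176.5] [-1.7998e+02 -8.0000e-02 -1.7983e+02] [-0.6 -0.3  0.1] 69.8
w14 10 173 [659.9  76.8] [675.1 111.9] [678.5  94.1]
w14 30 562 [660.   76.1] [688.3 112. ] [680.2  94.1]
w14 60 224 [666.1  82.4] [685.3 106.1] [679.3  94. ]
w14 76 337 [670.1  86.2] [682.3 101.8] [679.5  94.1]
```

View pics/w14.png

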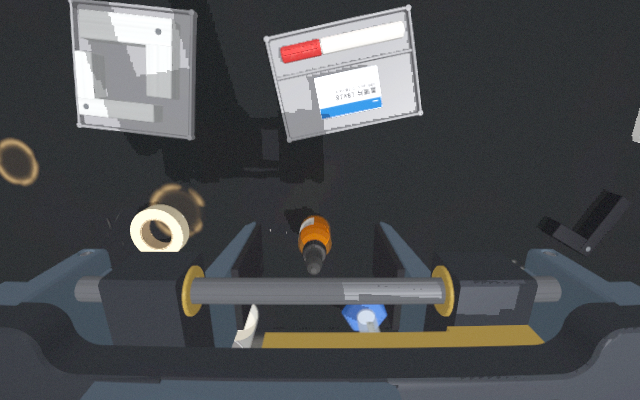

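>>> arm_command(motion=[{"offset": [-0.05,-0.003,0],"spin": 0},{"offset": [0,0,0],"spin": 0},{"offset": [0,0,0.05],"spin": 0},{"offset": [0,0,0.04],"spin": 0},{"offset": [0,0,0],"spin": 0}])

```text
time_s: 34.02
ee_pos: [677.3, 92.6, 83.9]
ee_rot: [-179.9, -0.5, -180.0]
force: [0.5, -0.4, 0.2]
gripper_width: 70.1
gripper_force: 0.0
```

>>> arm_command(motion=[{"offset": [0,0,0.02],"spin": 0},{"offset": [0,0,0.015],"spin": 0},{"offset": [0,0,0.004],"spin": 0},{"offset": [0,0,0],"spin": 0}])

```text
time_s: 34.52
ee_pos: [680.9, 93.7, 48.6]
ee_rot: [180.0, 0.0, -179.9]
force: [0.5, 0.1, 0.7]
gripper_width: 69.5
gripper_force: 0.0
```

>>> arm_command(motion=[{"offset": [0,0,0],"spin": 0},{"offset": [0,0,0],"spin": 0},{"offset": [0,0,0],"spin": 0},{"offset": [0,0,0],"spin": 0},{"offset": [0,0,0],"spin": 0}], jaw=0.028, newtons=15)

```text
time_s: 35.15
ee_pos: [680.7, 93.7, 48.1]
ee_rot: [180.0, 0.0, -179.9]
force: [0.4, 0.3, 1.0]
gripper_width: 34.9
gripper_force: 15.0
```

>>> arm_command(motion=[{"offset": [0,0,0],"spin": 0},{"offset": [0,0,-0.01],"spin": 0},{"offset": [0,0,-0.03],"spin": 0},{"offset": [0,0,-0.04],"spin": 0},{"offset": [0,0,0],"spin": 0}])

```text
time_s: 35.78
ee_pos: [682.9, 94.0, 132.3]
ee_rot: [179.9, 0.5, -179.9]
force: [0.7, 0.1, -0.1]
gripper_width: 35.0
gripper_force: 15.0
```

```bash
python3 - <<'E'
from h import *
im,d,m=look("w15"); plan([505.4,-100.7,129],180); P=cloud(m,d); st=env.state()
q=(P[...,2]>st['ee_pos'][2]+5)&(np.hypot(P[...,0]-680,P[...,1]-94)<25)
cv2.imwrite("pics/w15.png",im[120:320,200:440])
E
```

```text
35.775 [682.9  94.  132.3] [ 179.94    0.48 -179.9 ] [ 0.7  0.1 -0.1] 35.0
spin(rad) 0.0017  offset(m) [ 0.176  -0.1945  0.0008] min rows 5
```

View pics/w15.png

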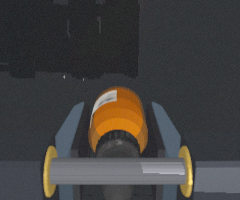

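>>> arm_command(motion=[{"offset": [0.0292,-0.0324,0],"spin": 0},{"offset": [0.0292,-0.0324,0],"spin": 0},{"offset": [0.0292,-0.0324,0],"spin": 0},{"offset": [0.0292,-0.0324,0],"spin": 0},{"offset": [0.0292,-0.0324,0],"spin": 0}])

```text
time_s: 36.45
ee_pos: [532.7, -69.3, 126.4]
ee_rot: [180.0, -0.2, -179.9]
force: [0.6, 0.1, -0.4]
gripper_width: 35.0
gripper_force: 15.0
```

>>> arm_command(motion=[{"offset": [0.0292,-0.0324,0],"spin": 0},{"offset": [0,0,0],"spin": 0},{"offset": [0,0,0.03],"spin": 0},{"offset": [0,0,0.01],"spin": 0},{"offset": [0,0,0],"spin": 0}])

```text
time_s: 37.08
ee_pos: [505.4, -100.4, 86.9]
ee_rot: [180.0, -0.1, -179.9]
force: [0.6, -0.6, -0.7]
gripper_width: 34.9
gripper_force: 15.0
```

>>> arm_command(motion=[{"offset": [0,0,0],"spin": 0},{"offset": [0,0,0],"spin": 0}])

```text
time_s: 37.33
ee_pos: [506.4, -100.9, 88.6]
ee_rot: [-180.0, 0.1, -179.9]
force: [-0.5, 0.7, -0.2]
gripper_width: 35.1
gripper_force: 15.0
```

```bash
python3 - <<'E'
from h import *
im,d,m=look("w16"); plan([505.4,-100.7,53],180); P=cloud(m,d)
st=env.state(); c=st['ee_pos'][:2]
for z0,z1,r in ((45,65,18),(65,100,18)):
    q=(P[...,2]>z0)&(P[...,2]<z1)&(np.hypot(P[...,0]-c[0],P[...,1]-c[1])<24); A=P[q][:,:2]; print(z0,len(A),A.min(0) if len(A) else 0,A.max(0) if len(A) else 0)
cv2.imwrite("pics/w16.png",im[100:320,180:460])
E
```

```text
37.325 [ 506.4 -100.9   88.6] [-1.7999e+02  9.0000e-02 -1.7989e+02] [-0.5  0.7 -0.2] 35.1
spin(rad) 0.0019  offset(m) [0.0008 0.0003 0.0356] min rows 1
45 407 [ 485.95776445 -117.74350169] [500.48046363 -82.70356268]
65 2368 [ 485.83141869 -118.31099787] [520.42269493 -82.52588344]
```

>>> arm_command(motion=[{"offset": [0,0,0.015],"spin": 0},{"offset": [0,0,0.015],"spin": 0},{"offset": [0,0,0.004],"spin": 0},{"offset": [0,0,0],"spin": 0},{"offset": [0,0,0],"spin": 0}])

```text
time_s: 38.0
ee_pos: [506.0, -101.1, 54.1]
ee_rot: [-180.0, 0.0, -179.9]
force: [-0.3, -0.3, -0.9]
gripper_width: 35.3
gripper_force: 15.0
```

>>> arm_command(motion=[{"offset": [0,0,0.001],"spin": 0},{"offset": [0,0,0],"spin": 0},{"offset": [0,0,0],"spin": 0}])

```text
time_s: 38.38
ee_pos: [505.8, -101.0, 53.1]
ee_rot: [180.0, 0.0, -179.9]
force: [0.0, -0.1, -0.3]
gripper_width: 34.7
gripper_force: 15.0
```

>>> arm_command(motion=[{"offset": [0,0,0.0015],"spin": 0},{"offset": [0,0,0],"spin": 0},{"offset": [0,0,0],"spin": 0}])

```text
time_s: 38.75
ee_pos: [505.7, -101.0, 51.4]
ee_rot: [180.0, -0.0, -179.9]
force: [-0.6, -0.9, -0.9]
gripper_width: 35.0
gripper_force: 15.0
```

>>> arm_command(motion=[{"offset": [0,0,0],"spin": 0},{"offset": [0,0,0],"spin": 0},{"offset": [0,0,0],"spin": 0},{"offset": [0,0,0],"spin": 0},{"offset": [0,0,0],"spin": 0}], jaw=0.06)

```text
time_s: 39.38
ee_pos: [505.8, -101.0, 51.5]
ee_rot: [180.0, 0.0, -179.9]
force: [0.5, -0.7, 0.8]
gripper_width: 59.9
gripper_force: 0.0
```

>>> arm_command(motion=[{"offset": [0,0,-0.02],"spin": 0},{"offset": [0,0,-0.04],"spin": 0},{"offset": [0,0,-0.05],"spin": 0},{"offset": [0,0,-0.05],"spin": 0},{"offset": [-0.05,0,0],"spin": 0}])

```text
time_s: 40.0
ee_pos: [556.5, -101.4, 217.2]
ee_rot: [-179.9, 0.5, -179.9]
force: [-0.0, -0.4, -0.2]
gripper_width: 59.7
gripper_force: 0.0
```

>>> arm_command(motion=[{"offset": [-0.05,0.02,0],"spin": 0},{"offset": [-0.02,0.02,0],"spin": 0},{"offset": [0,0,0],"spin": 0},{"offset": [0,0,0],"spin": 0}])

```text
time_s: 40.5
ee_pos: [624.8, -61.1, 211.2]
ee_rot: [-180.0, -0.1, -179.9]
force: [-0.4, -0.2, 0.7]
gripper_width: 59.6
gripper_force: 0.0
```

```bash
python3 - <<'E'
from h import *
im,d,m=look("w17"); P=cloud(m,d); C=np.array([503.1,-95.1])
for z0,z1,r in ((35,60,18),(64,75,12),(80,106,8)):
    q=(P[...,2]>z0)&(P[...,2]<z1)&(np.hypot(P[...,0]-505,P[...,1]+100)<28); A=P[q][:,:2]
    from scipy.optimize import least_squares
    e=m['eye'][:2]; s=least_squares(lambda c: np.hypot(*(A-c).T)-r,A.mean(0)+8*(A.mean(0)-e)/np.linalg.norm(A.mean(0)-e),loss='soft_l1'); print(z0,len(A),s.x,tok(s.x,C))
print("top z",P[(np.hypot(P[...,0]-505,P[...,1]+100)<15)][:,2].max())
for (z0,z1,c,r) in ((22,34,(528,128),50),(14.5,20.5,(479,118),70)): print(deprect(P,z0,z1,c,r))
cv2.imwrite("pics/w17.png",im[:300])
E
```

```text
40.5 [624.8 -61.1 211.2] [-1.7998e+02 -7.0000e-02 -1.7990e+02] [-0.4 -0.2  0.7] 59.6
35 539 [ 501.85092044 -102.9469043 ] [ 7.9 -0.3]
64 164 [ 502.66795994 -102.07497878] [7.  0.4]
80 281 [ 502.12617304 -102.57372288] [ 7.5 -0.1]
top z 107.79825768933819
(array([526.86187744, 126.71821594]), 62.784996032714844, 40.983123779296875, np.float32(101.243675))
(array([477.97195435, 119.69804382]), 122.4666519165039, 13.390196800231934, np.float32(102.120674))
```

View pics/w17.png

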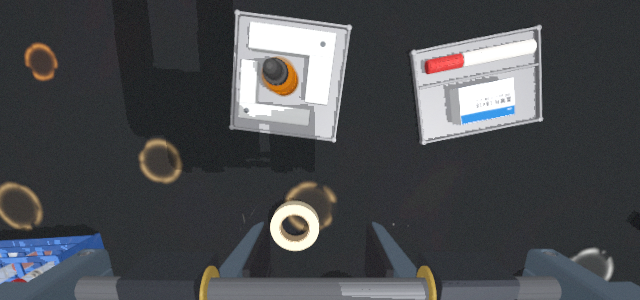

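```bash
python3 -c "
from h import *
print(env.job_done())"
```

```text
the job is handed in; nothing more can be done
None
```

The job is handed in with both kits made up at about 40.5 s: the two steel L-pieces frame the upright bottle in the square tray, and the marker and the carton lie in their compartments of the divided tray; my last measurements fit the limits, but the judging result was not shown.

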